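# Load a ceramic plate and lay the straightedge against it

## Task

Take the small dropper bottle off the loading bed and stand it upright on the bench, then load the long ceramic test plate for marking out: slide one end into the pocket on the bed, fully home against its stop. Then lay the straightedge flat on the wide, bare side of the bed with one long edge flush against the side of the plate over the straightedge's whole length. Let go of everything, do not tip the bottle, and leave the other things on the bench undisturbed.

Things in the scene. Friction and masses are not known exactly. Their poses are not given: they have to be found in the camera images.
- bed: fixed dark steel slab (the loading bed), 250 (x) x 150 (y) x 12 thick; origin at the centre of its underside on the bench. An aluminium pocket stands on its +x end; the wide bare side lies at +y, and the strip on the other side of a loaded plate is only 25 wide
- mouth (a point): the pocket's mouth, on the slot's axis and the bed's top face: (50, -25, 12) in the bed frame, axes as the bed's. The slot is roofed, runs from here 50 along +x, is 53 wide and 16 high; flared side guides start 10 before the mouth. Outside, the pocket is 77 wide and its roof is 33 above the bench
- land (a point): middle of the wide bare side, on the bed's top face: (-30, 30, 12) in the bed frame, axes as the bed's. The bare strip runs from y = 0 to 60 in the bed frame, bounded by two steel studs, 14 across and 12 high, at (-90, 67) and (20, 67) in the bed frame
- stop (a point): on the bed's top face (12 above the bench) at the foot of the pocket's back wall, on the slot's axis, at (100, -25) in the bed frame; axes as the bed's. The plate's leading end stops here
- plate: long white ceramic test plate, 190 (x) x 50 (y) x 12 thick, about 0.26 kg, lying flat; origin at the centre of its underside; either end may go first
- dropper_bottle: small amber dropper bottle with black cap, 44 mm across, 85 tall, about 0.12 kg, standing upright on the bed where the plate must go; origin at the centre of its underside, z axis up
- straightedge: steel straightedge, a bar 120 (x) x 36 (y) x 8 thick with a black grip rib standing on it, 70 (x) x 14 (y), from 8 to 38 above its underside; about 0.22 kg; origin at the centre of its underside; both long edges are true
- edge_a (a point): middle of the straightedge's +x end, on its underside: (60, 0, 0) in its frame
- edge_b (a point): middle of the straightedge's -x end, on its underside: (-60, 0, 0) in its frame
- weighing_jar: clear glass jar with grey lid, 50 mm across, 60 tall, upright near the plate; bystander, leave alone; origin at the centre of its underside
- beaker: clear glass beaker, 56 mm across, 70 tall, upright near the straightedge; bystander, leave alone; origin at the centre of its underside
- amber_bottle: amber reagent bottle with white cap, 72 mm across, 180 tall; bystander, leave alone; origin at the centre of its underside
- white_jar: white jar with blue lid, 70 mm across, 110 tall; bystander, leave alone; origin at the centre of its underside
- offcut: short white ceramic offcut, 80 x 50 x 12, lying flat; not the long plate; bystander, leave alone; origin at the centre of its underside
- spatula: spatula 180 long, lying flat; its origin is under its middle; bystander, leave alone
Not all that is in view belongs to the job. There is more than one size of the plate; the one meant has the size given above.

How it is judged (in metres and radians):
On the way, in this order (a step that is already met when the one before it is completed fails the run):
1. the dropper bottle stands upright on the bench, off the bed (height (world z) of dropper_bottle between -0.004 and 0.004 m and angle between dropper_bottle's own z axis and vertical below 0.1 rad), for 0.2 s.
2. the plate lies fully home in the pocket (all of step 1 and x of plate in the frame of stop between -0.1 and -0.092 m and y of plate in the frame of stop between -0.005 and 0.005 m and z of plate in the frame of stop between -0.003 and 0.003 m and angle between the x axis of plate and the x axis of bed, either way round below 0.09 rad), for 0.2 s.
3. the straightedge lies flat on the bed, flush along the plate (all of step 2 and ((y of edge_a in the frame of plate between 0.04 and 0.0455 m and y of edge_b in the frame of plate between 0.04 and 0.0455 m) or (y of edge_a in the frame of plate between -0.0455 and -0.04 m and y of edge_b in the frame of plate between -0.0455 and -0.04 m)) and y of straightedge in the frame of bed above 0 m and x of edge_a in the frame of stop between -0.207 and -0.05 m and z of edge_a in the frame of bed between 0.009 and 0.015 m and x of edge_b in the frame of stop between -0.207 and -0.05 m and z of edge_b in the frame of bed between 0.009 and 0.015 m and angle between straightedge's own z axis and vertical below 0.06 rad), for 0.2 s.
At the end, for the whole second after the job is handed in: Bottle upright on the bench. Plate flat in the pocket, within 5 mm of the stop, 5 mm and 0.09 rad of the slot's axis. Straightedge flat on the bed's wide (+y) side, gap to the plate under 2.5 mm at both its ends, neither end over 17 mm past the plate's outer end. All at rest (all of step 3 and linear speed of each of plate, straightedge, dropper_bottle below 0.01 m/s and angular speed of each of plate, straightedge, dropper_bottle below 0.05 rad/s); the robot touches nothing.
It fails at once if a bystander is shifted by more than 30 mm (distance of any of weighing_jar, beaker, amber_bottle, white_jar, offcut, spatula from where it was at the start of the episode above 0.03 m).
It fails at once if the dropper bottle or an upright bystander is tipped (angle between any of dropper_bottle, weighing_jar, beaker, amber_bottle, white_jar's own z axis and vertical above 0.35 rad).
It also fails if it takes over 70 s, if anything falls off the work surface, if the arm or the gripper's body presses on something with over 40 N, if the wrist force passes 120 N, or if a joint passes its speed limit or range.

## Robot

A 6-joint arm with a two-finger parallel gripper is mounted at the origin on the work surface. World frame = base frame: x ahead of the robot, y to its left, z up, the work surface at z = 0. Lengths are in m, angles in degrees, forces in N, time in s.
With the tool pointing down it reaches from about 0.3 to 0.75 m from the base axis. Payload 8.5 kg.
Tool frame: the origin (TCP) lies at the very end of the fingers, on their centre line; the grasp point (between the pads) lies 19 mm behind it (env.grasp_offset is the distance from the TCP to the grasp point, in m); y points along the fingers, z is the direction in which the jaws open and shut, and the axes are right-handed (so a half turn about y gives the same grasp; the last joint's range is limited). The gripper opens to 85 mm and grips with 20 to 120 N. Pads are 22 mm wide; open, the fingers measure 114 mm over their backs; the gripper's body (76 mm by 85 mm) begins 54 mm behind the grasp point. The pads swing forward as they close: fully open they stand 13 mm farther back than shut.
Start: joints at [-85.273, 21.807, 74.336, -0, 83.858, -12.336], TCP at [0.161, -0.526, 0.231] pointing down, gripper open.
Joint ranges: [-178.18, 178.18], [-50.72, 133.34], [12.68, 142.11], [-81.47, 261.47], [9.98, 163.14], [-165.26, 165.26]. Speed limits (degrees/s): [136.94, 136.94, 180, 180, 180, 180].

## Interface

Orientations are given as a 3x3 rotation matrix whose columns are the frame's x, y, z axes.
In Python, from rig import env gives the robot as it stands. The module is installed in compiled form; this text tells all that it offers.
- The arm moves only by the shell command python3 -m pendant 'ROWS' [FORCE]. ROWS is JSON, a list of rows, each a list of 3 entries, a list of its own where there are three numbers: the shift along the world's x, y, z as a fraction of full scale, then the turn about the world's z as a fraction of full scale, then the opening, from 0 (shut) to 1 (fully open). A call has 1 to 12 rows; each row shifts and turns the commanded pose from where the row before left it; what a row does not reach is not made up. Full scale, the value 1, is 30 mm for a shift and 5 degrees for a turn. A row lasts 1/12 s, in which the tool goes at most 41.7 mm and 7.16 degrees, less where a joint would pass 70% of its speed; a pose out of reach is approached as far as the arm can. A call with a number of a shift or a turn outside -1 to 1 is refused whole. A call with a gripper value outside its range is refused whole. The fingers move at their own pace and stop on an object; FORCE is the grip in N (left out, the last holds). Time passes only in rows, so rows that do not move let the fingers close. It gives the time, the measured TCP pose, the force and the opening at its end, in the units of the state.
- env.observe(): the state, without advancing time (a new reading comes with each control period).
- env.get_image(name): name is "side" or "top"; returns (picture, depth): 480x640x3 uint8, red, green, blue; 480x640 float32, m along the optical axis (not along the pixel's ray), 0 where there is no reading.
- env.camera_model(name): a dict with "camera_matrix" (3x3 intrinsics, pixels), "dist_coeffs" ([k1, k2, p1, p2, k3] as OpenCV has them; the pictures are not rectified), "R" (3x3) and "t" (3): a world point X has camera coordinates R X + t. Camera axes: x right, y down, z forward; pixel columns grow to the right and rows downward; lengths in m; the calibration is good to about 2 mm. A picture is of the moment at which its call begins. camera_model takes no time and is no camera call.
- env.close_job(): hands the job in, once; it reports no verdict.
The state is a dict: "time_s": time; "q": joint angles; "qvel": joint speeds; "joint_efforts": joint torques, N m; "position": TCP position; "tool_rot": TCP orientation; "ft_force": force on the tool from outside, world axes, zero at the start; "wrist_torque": the same for the moment, N m; "grip_width": finger opening in m.
Only numpy, scipy, OpenCV 4.12 (cv2) and the standard library are available. Lean on these libraries where they do the work, as an engineer would, in place of code of your own. Each camera call takes 0.05 s, during which the arm holds its last target.

## Working session

There is one attempt and no reset: what is moved stays moved. The work goes in short steps, Python scripts to look and compute and a shell command to move; the robot and the scene stay as the last step left them, time stands still between calls to the robot, and variables do not carry over. Pictures are saved under pics/ and viewed, and the job is handed in when it is done.

```bash
mkdir -p pics; ls
python3 - <<'E'
from rig import env
import cv2,numpy as np
s=env.observe();print(s['time_s'],s['position'],s['grip_width'],env.grasp_offset);print(np.round(s['tool_rot'],3))
for n in("side","top"):
    p,d=env.get_image(n);cv2.imwrite(f'pics/{n}0.png',p[:,:,::-1]);np.save(f'{n}0.npy',d);print(n,env.camera_model(n))
E
```

```text
pics
0.0 [ 0.16136141 -0.52548826  0.23070256] 0.0850700213583857 0.0187
[[-0.956 -0.     0.293]
 [-0.293  0.001 -0.956]
 [-0.    -1.    -0.001]]
side {'camera_matrix': array([[476.60599951,   0.        , 325.49528661],
       [  0.        , 476.60599951, 241.22088921],
       [  0.        ,   0.        ,   1.        ]]), 'dist_coeffs': array([-0.0940168,  0.       ,  0.       ,  0.       ,  0.       ]), 'R': array([[-0.98902371, -0.1477268 , -0.00298375],
       [-0.09602366,  0.65795955, -0.74690607],
       [ 0.11230123, -0.7384213 , -0.66492286]]), 't': array([0.50230892, 0.11616408, 1.07650845])}
top {'camera_matrix': array([[565.07523556,   0.        , 317.48877837],
       [  0.        , 565.07523556, 237.1988557 ],
       [  0.        ,   0.        ,   1.        ]]), 'dist_coeffs': array([-0.08870682,  0.        ,  0.        ,  0.        ,  0.        ]), 'R': array([[ 1.43067746e-02, -9.99897371e-01,  7.50876725e-04],
       [-9.93072467e-01, -1.42967064e-02, -1.16630528e-01],
       [ 1.16629293e-01,  9.22931677e-04, -9.93175088e-01]]), 't': array([-0.04410936,  0.48413961,  1.27908533])}
```

View pics/top0.png

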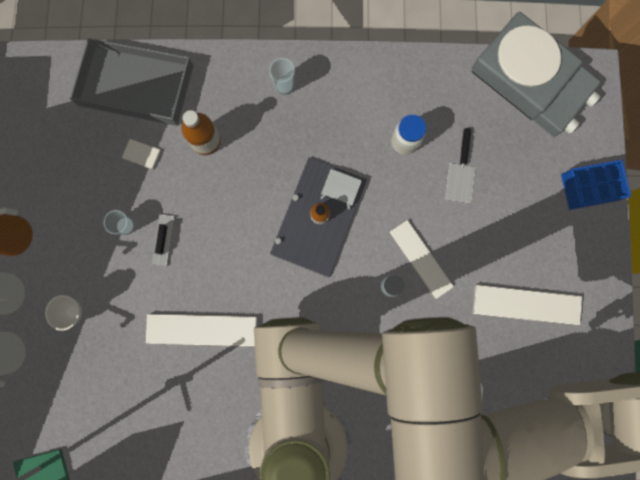

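View pics/side0.png

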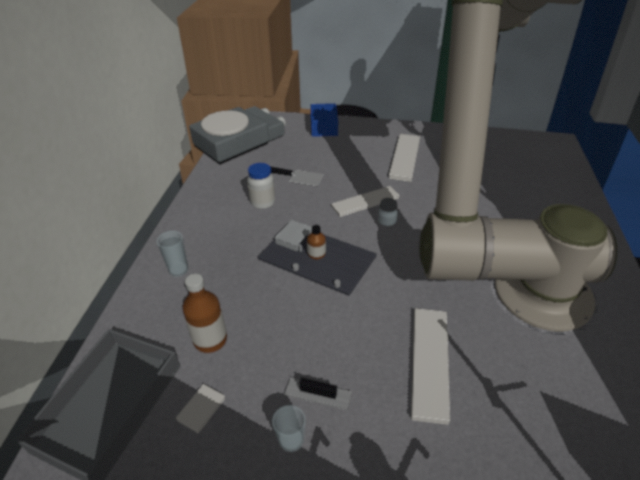

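The top view shows the bed near (320,215) with the bottle on it at (320,212). There are three long white plates, near (420,258), (527,303) and (202,330), and the straightedge is at (163,240) beside a beaker at (118,222). Next I'll measure all of these.

```bash
cat > h.py <<'E'
import cv2,numpy as np
from rig import env
def ray(n,uv):
    m=env.camera_model(n);K=m['camera_matrix'];D=m['dist_coeffs']
    p=cv2.undistortPoints(np.array(uv,float).reshape(-1,1,2),K,D).reshape(-1,2)
    R=np.array(m['R']);t=np.array(m['t'])
    d=np.c_[p,np.ones(len(p))]@R; return -R.T@t,d
def plane(n,uv,z):
    c,d=ray(n,uv);s=(z-c[2])/d[:,2];return c+d*s[:,None]
def proj(n,X):
    m=env.camera_model(n);R=np.array(m['R'])
    return cv2.projectPoints(np.array(X,float).reshape(-1,1,3),cv2.Rodrigues(R)[0],np.array(m['t']),m['camera_matrix'],m['dist_coeffs'])[0].reshape(-1,2)
def grab(name,tag):
    p,d=env.get_image(name);cv2.imwrite(f'pics/{name}{tag}.png',p[:,:,::-1]);np.save(f'{name}{tag}.npy',d);return p,d
def crop(name,tag,x0,y0,x1,y1,k):
    im=cv2.imread(f'pics/{name}{tag}.png')[y0:y1,x0:x1]
    cv2.imwrite(f'pics/{name}{tag}_c{x0}_{y0}.png',cv2.resize(im,None,fx=k,fy=k,interpolation=cv2.INTER_CUBIC))
E
python3 - <<'E'
from h import *
im=cv2.imread('pics/top0.png');hsv=cv2.cvtColor(im,cv2.COLOR_BGR2HSV)
d=np.load('top0.npy')
for (x,y) in[(420,258),(527,303),(202,330),(320,180),(300,230)]:print(x,y,im[y,x],hsv[y,x])
g=im.min(2)
import sys
for lo in (110,150,):
  m=(g>lo).astype(np.uint8)
  for c in cv2.findContours(m,0,1)[0]:
    if cv2.contourArea(c)>250:
        P=plane('top',c.reshape(-1,2),0.012)[:,:2].astype(np.float32)
        r=cv2.minAreaRect(P);print(lo,cv2.minAreaRect(c)[0],np.round(r[0],4),np.round(r[1],4),round(r[2],1))
crop('top','0',250,130,410,300,4.5 and 4)
crop('top','0',90,190,220,290,5)
crop('top','0',370,200,490,320,5)
E
```

```text
420 258 [126 136 140] [ 21  26 140]
527 303 [195 211 215] [ 24  24 215]
202 330 [204 217 221] [ 23  20 221]
320 180 [77 72 72] [120  17  77]
300 230 [82 76 75] [116  22  82]
110 (600.5, 470.0) [-0.0489 -0.7045] [0.1893 0.042 ] 88.2
110 (594.9692993164062, 444.7462158203125) [ 0.0097 -0.6898] [0.0494 0.0767] 82.1
110 (423.0, 450.0) [ 0.0015 -0.2848] [0.1708 0.1306] 89.9
110 (602.0, 419.5) [ 0.0672 -0.7085] [0.1824 0.1469] 89.2
110 (333.9705505371094, 362.11761474609375) [ 0.1988 -0.0788] [0.2477 0.0844] 76.8
110 (418.2691955566406, 376.84613037109375) [ 0.1672 -0.2733] [0.2023 0.1747] 3.1
110 (616.8538818359375, 324.1307373046875) [ 0.2896 -0.7494] [0.0337 0.0842] 14.3
110 (46.00595474243164, 73.30380249023438) [0.8908 0.6569] [0.2075 0.1739] 90.0
110 (333.6267395019531, 260.88421630859375) [ 0.4515 -0.0859] [1.4048 1.0531] 89.9
110 (477.9447326660156, 52.549720764160156) [ 0.9546 -0.4453] [0.6065 0.285 ] 89.7
110 (316.5, 13.0) [ 1.05   -0.0266] [0.0707 0.1615] 0.8
110 (8.5, 14.0) [1.0544 0.7699] [0.0798 0.0465] 2.0
150 (424.45867919921875, 452.50347900390625) [-0.0039 -0.288 ] [0.1227 0.0347] 5.1
150 (635.0, 425.0) [ 0.0532 -0.7893] [0.0201 0.1166] 89.3
150 (279.58807373046875, 413.3653564453125) [0.0811 0.0434] [0.1104 0.0207] 4.9
150 (418.0320739746094, 377.1828308105469) [ 0.1667 -0.2726] [0.1932 0.0418] 4.4
150 (275.0, 353.0) [0.2175 0.0567] [0.1047 0.023 ] 1.2
150 (199.93161010742188, 330.2358093261719) [0.266  0.2323] [0.2561 0.0689] 89.7
150 (526.9058227539062, 304.8900451660156) [ 0.3338 -0.5312] [0.2577 0.0682] 84.4
150 (408.69537353515625, 241.75318908691406) [ 0.4791 -0.2512] [0.0929 0.0526] 34.4
150 (340.85052490234375, 186.78866577148438) [ 0.6078 -0.0907] [0.0755 0.0617] 69.5
150 (528.5, 55.5) [ 0.9518 -0.5573] [0.1561 0.1593] 86.4
```

Run:
```python
import cv2,numpy as np
a=[cv2.resize(cv2.imread('pics/'+f),(400,400)) for f in('top0_c250_130.png','top0_c370_200.png')]
cv2.imwrite('pics/m0.png',np.hstack(a))
```

```text
(no output)
```

View pics/m0.png

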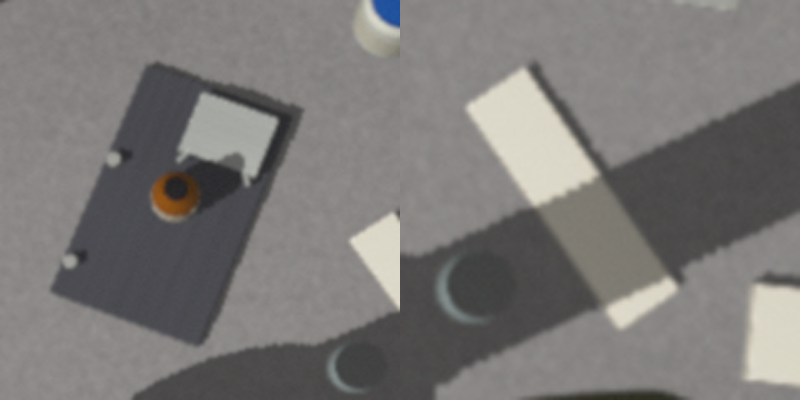

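View pics/top0_c90_190.png

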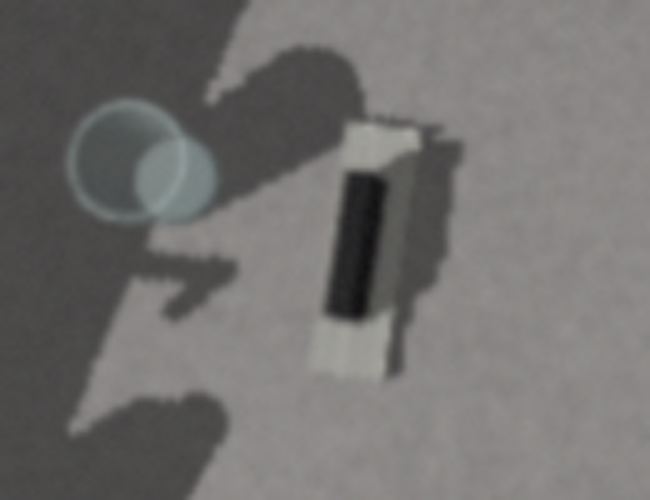

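```bash
cat >> h.py <<'E'
def cloud(name,d):
    v,u=np.mgrid[0:480,0:640]
    c,r=ray(name,np.c_[u.ravel(),v.ravel()])
    m=env.camera_model(name);zc=r@np.array(m['R'])[2]
    X=c+r*(d.ravel()/zc)[:,None];return X.reshape(480,640,3)
E
python3 - <<'E'
from h import *
d=np.load('top0.npy');X=cloud('top',d);z=X[...,2]
def q(x,y):w=z[y-2:y+3,x-2:x+3];return np.round(w.mean()*1e3,1),np.round(w.std()*1e3,2)
for p in[(420,258),(410,240),(440,285),(527,303),(460,260),(300,230),(320,250),(340,185),(320,212),(163,240),(161,256),(166,222),(350,280),(392,286)]:print(p,q(*p))
im=cv2.imread('pics/top0.png').astype(float)
r=im[...,2]-im[...,0]; print('warm',r[258,420],r[240,410],r[260,460],r[230,300],r[260,380],r[250,430])
m=((r>6)).astype(np.uint8)
for c in cv2.findContours(m,0,1)[0]:
    if cv2.contourArea(c)>300:
        P=plane('top',c.reshape(-1,2),0.012)[:,:2].astype(np.float32)
        b=cv2.minAreaRect(P);print(cv2.minAreaRect(c)[0],np.round(b[0],4),np.round(b[1],4),round(b[2],1),cv2.contourArea(c))
C=[(310,157.6),(370.8,175.9),(330.8,276.6),(270,253.7)]
P=plane('top',C,.012);print(P,P.mean(0),[np.linalg.norm(P[i]-P[i-1]) for i in range(4)])
C=[(389.5,231.8),(408.4,219.8),(454,287),(436.6,299)]
P=plane('top',C,.012);print(P,P.mean(0),[np.linalg.norm(P[i]-P[i-1]) for i in range(4)])
E
```

```text
(420, 258) (np.float64(12.6), np.float64(2.31))
(410, 240) (np.float64(12.4), np.float64(2.96))
(440, 285) (np.float64(12.6), np.float64(2.66))
(527, 303) (np.float64(16.8), np.float64(2.31))
(460, 260) (np.float64(0.8), np.float64(2.49))
(300, 230) (np.float64(12.7), np.float64(3.32))
(320, 250) (np.float64(13.4), np.float64(2.21))
(340, 185) (np.float64(34.1), np.float64(2.68))
(320, 212) (np.float64(97.0), np.float64(3.12))
(163, 240) (np.float64(26.3), np.float64(10.79))
(161, 256) (np.float64(11.6), np.float64(6.99))
(166, 222) (np.float64(7.7), np.float64(2.61))
(350, 280) (np.float64(-0.2), np.float64(2.64))
(392, 286) (np.float64(60.6), np.float64(2.35))
warm 14.0 20.0 3.0 -7.0 5.0 3.0
(392.04034423828125, 398.546630859375) [ 0.1179 -0.2197] [1.163  0.3747] 89.7 46944.0
(62.24999237060547, 312.2500305175781) [0.3002 0.5611] [0.085  0.0834] 48.3 959.0
(526.9616088867188, 304.84942626953125) [ 0.3341 -0.5313] [0.2625 0.0725] 84.4 3210.5
(420.8920593261719, 259.3440246582031) [ 0.4383 -0.2795] [0.1947 0.0574] 34.7 1830.5
(16.5, 234.0) [0.4857 0.6879] [0.1098 0.084 ] 4.7 1191.5
(
[... 353 characters left out ...]
[ 0.675  -0.0408] [0.864  1.6596] 0.9 30893.0
[[ 0.67763851 -0.01653478  0.012     ]
 [ 0.63520312 -0.1617868   0.012     ]
 [ 0.39486095 -0.06940658  0.012     ]
 [ 0.44623197  0.07324115  0.012     ]] [ 0.53848364 -0.04362175  0.012     ] [np.float64(0.24821100390812167), np.float64(0.15132385589586353), np.float64(0.257484873573028), np.float64(0.15161582149758954)]
[[ 0.50184585 -0.20610548  0.012     ]
 [ 0.53101918 -0.25083426  0.012     ]
 [ 0.37425501 -0.35726138  0.012     ]
 [ 0.34596164 -0.31613034  0.012     ]] [ 0.43827042 -0.28258287  0.012     ] [np.float64(0.19080187432181886), np.float64(0.05340175406592392), np.float64(0.18947754254434046), np.float64(0.049922712101950435)]
```

```bash
cat >> h.py <<'E'
def fitquad(img,name,C,z,half=5,trim=.15,n=40):
    """img float single channel; C corner guesses pixels; returns refined corners px & world"""
    C=np.array(C,float);L=[]
    for i in range(len(C)):
        a,b=C[i],C[(i+1)%len(C)];t=(b-a)/np.linalg.norm(b-a);nn=np.array([-t[1],t[0]])
        s=np.arange(-half,half+.01,.25);pts=[]
        for f in np.linspace(trim,1-trim,n):
            q=(a+(b-a)*f)+s[:,None]*nn
            v=cv2.remap(img.astype(np.float32),q[:,0].astype(np.float32)[None],q[:,1].astype(np.float32)[None],cv2.INTER_LINEAR)[0]
            g=np.abs(np.gradient(cv2.GaussianBlur(v[None],(7,1),0)[0]));k=g.argmax()
            w=slice(max(0,k-4),k+5);pts.append(q[0]*0+(a+(b-a)*f)+nn*(s[w]*g[w]).sum()/g[w].sum())
        P=plane(name,np.array(pts),z)[:,:2]
        l=cv2.fitLine(P.astype(np.float32),cv2.DIST_HUBER,0,1e-4,1e-4).ravel()
        res=(P-l[2:])@np.array([-l[1],l[0]]);print('edge',i,'ang',round(float(np.degrees(np.arctan2(l[1],l[0]))),2),'res mm',round(float(np.median(abs(res))*1e3),2))
        L.append(l)
    W=[]
    for i in range(len(L)):
        l,m=L[i-1],L[i]
        k=np.linalg.solve(np.c_[l[:2],-m[:2]],m[2:]-l[2:]);W.append(l[2:]+l[:2]*k[0])
    W=np.array(W);print(np.round(W,4),'mean',np.round(W.mean(0),4),'sides',[round(float(np.linalg.norm(W[i]-W[(i+1)%4])),4) for i in range(4)])
    return W
E
python3 - <<'E'
from h import *
im=cv2.imread('pics/top0.png').astype(float);g=im.mean(2)
m=env.camera_model('top');print(-np.array(m['R']).T@m['t'])
print('bed');fitquad(g,'top',[(310,157.6),(370.8,175.9),(330.8,276.6),(270,253.7)],.012)
print('plate g');fitquad(g,'top',[(389.5,231.8),(408.4,219.8),(454,287),(436.6,299)],.012,4)
print('plate warm');fitquad(im[...,2]-im[...,0],'top',[(389.5,231.8),(408.4,219.8),(454,287),(436.6,299)],.012,4)
# straightedge crop origin 90,190 x5
C=[(90+x/5,190+y/5) for x,y in[(347,122),(421,131),(389,380),(311,372)]]
print('se');fitquad(g,'top',C,.008,4)
C=[(250+x/2.5,130+y/2.353) for x,y in[(203,92),(278,118),(256,180),(180,152)]]
print('roof');fitquad(g,'top',C,.033,4)
R=[(90+x/5,190+y/5) for x,y in[(350,170),(385,174),(366,320),(326,316)]]
print('rib');fitquad(g,'top',R,.038,3)
S=[(250+x/2.5,130+y/2.353) for x,y in[(113,158),(70,261)]];print('studs',plane('top',S,.024))
crop('side','0',220,170,420,320,4);crop('side','0',250,350,400,470,4)
E
```

```text
[ 0.33223796 -0.03836374  1.32685426]
bed
edge 0 ang 73.85 res mm 3.72
edge 1 ang -20.85 res mm 0.49
edge 2 ang 69.58 res mm 0.25
edge 3 ang -20.61 res mm 0.3
[[ 0.6796 -0.0126]
 [ 0.6361 -0.1628]
 [ 0.3918 -0.0698]
 [ 0.4459  0.0753]] mean [ 0.5384 -0.0425] sides [0.1565, 0.2614, 0.1549, 0.2498]
plate g
edge 0 ang -55.17 res mm 0.13
edge 1 ang 34.54 res mm 0.12
edge 2 ang -56.19 res mm 0.19
edge 3 ang 35.42 res mm 0.19
[[ 0.5018 -0.2042]
 [ 0.532  -0.2476]
 [ 0.3752 -0.3555]
 [ 0.3474 -0.314 ]] mean [ 0.4391 -0.2803] sides [0.0529, 0.1903, 0.05, 0.1895]
plate warm
edge 0 ang -55.05 res mm 0.14
edge 1 ang 34.58 res mm 0.23
edge 2 ang -55.04 res mm 0.11
edge 3 ang 35.1 res mm 0.26
[[ 0.502  -0.2035]
 [ 0.5328 -0.2476]
 [ 0.3756 -0.356 ]
 [ 0.3457 -0.3133]] mean [ 0.439  -0.2801] sides [0.0539, 0.191, 0.0522, 0.191]
se
edge 0 ang 82.8 res mm 0.14
edge 1 ang -6.23 res mm 0.45
edge 2 ang 84.29 res mm 0.46
edge 3 ang -6.3 res mm 0.13
[[0.5373 0.3372]
 [0.5332 0.3048]
 [0.4151 0.3176]
 [0.4183 0.3503]] mean [0.476  0.3275] sides [0.0327, 0.1188, 0.0328, 0.1196]
roof
edge 0 ang 69.44 res mm 0.13
edge 1 ang -20.43 res mm 0.18
edge 2 ang 69.73 res mm 0.34
edge 3 ang -19.9 res mm 0.19
[[ 0.6476 -0.0647]
 [ 0.6202 -0.1378]
 [ 0.561  -0.1158]
 [ 0.5878 -0.043 ]] mean [ 0.6041 -0.0903] sides [0.0781, 0.0632, 0.0775, 0.0636]
rib
edge 0 ang 88.35 res mm 0.12
edge 1 ang -6.94 res mm 0.09
edge 2 ang 86.12 res mm 0.1
edge 3 ang -6.1 res mm 0.14
[[0.5101 0.3313]
 [0.5095 0.3107]
 [0.4398 0.3192]
 [0.4411 0.3387]] mean [0.4751 0.325 ] sides [0.0206, 0.0703, 0.0195, 0.0694]
studs [[0.57892561 0.01639918 0.024     ]
 [0.47521518 0.05434953 0.024     ]]
```

View pics/side0_c220_170.png

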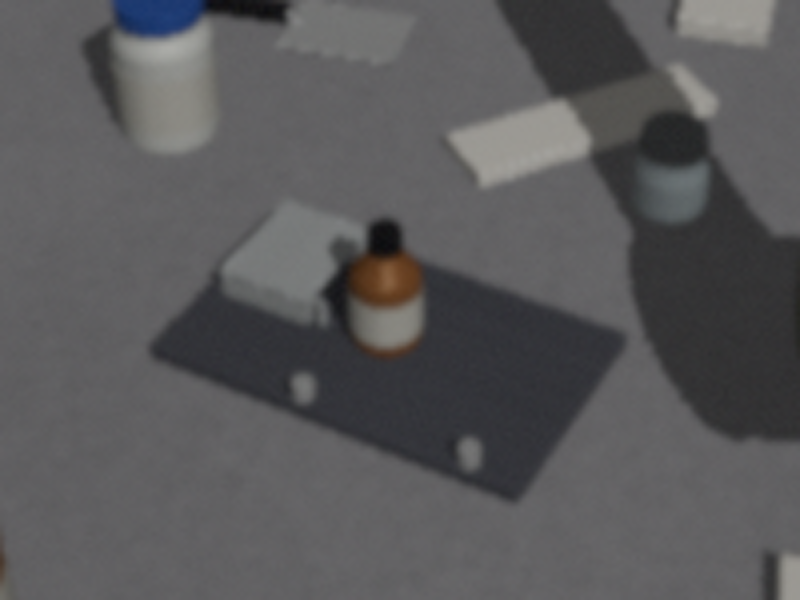

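View pics/side0_c250_350.png

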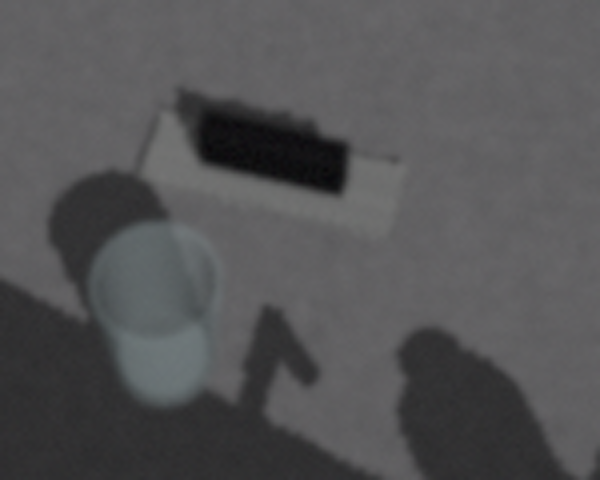

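The plate at (420,258) measures 190x50, so it is the right one. The others are 260x70 decoys. Next I'll locate the bottle, beaker and jar, and set up the bed frame.

```bash
cat >> h.py <<'E'
PSI=np.radians(-20.4);BO=np.array([.5368,-.0392]);U=np.array([np.cos(PSI),np.sin(PSI)]);V=np.array([-U[1],U[0]])
def tobed(p):
    d=np.asarray(p)[...,:2]-BO;return np.stack([d@U,d@V],-1)
def frombed(x,y):return BO+x*U+y*V
E
python3 - <<'E'
from h import *
b=plane('top',[(320.4,209.9)],.097)[0];print('bottle top',b,tobed(b)*1e3)
s=plane('side',[(316.3,226.3)],.095)[0];print('side',s,tobed(s)*1e3)
# beaker rim ellipse & base
print('beaker rim top',plane('top',[(90+127/5,190+160/5)],.07),'base',plane('top',[(90+175/5,190+177/5)],0.003))
print('beaker rim side',plane('side',[(250+155/4,350+280/4)],.07))
print('jar',plane('top',[(370+(482-400)/3.333,200+285/3.333)],.06))
print('roof side view', tobed(plane('side',[(220+290/4,170+203/4),(220+300/4,170+305/4),(220+222/4,170+265/4)],.033))*1e3)
print('bed corner side',tobed(plane('side',[(220+150/4,170+345/4),(220+517/4,170+492/4),(220+628/4,170+337/4)],.012))*1e3)
print('plate side', plane('side',[(220+447/4,170+136/4),(220+560/4,170+100/4),(220+484/4,170+180/4),(220+717/4,170+100/4)],.012))
print('se side', plane('side',[(250+165/4,350+110/4),(250+405/4,350+163/4),(250+385/4,350+228/4),(250+135/4,350+180/4)],.008))
print('mouth/stop',frombed(.05,-.025),frombed(.1,-.025))
E
```

```text
bottle top [ 0.53733729 -0.04277078  0.097     ] [ 1.74826169 -3.15954526]
side [ 0.53560625 -0.04314268  0.095     ] [ 0.25542652 -4.11151623]
beaker rim top [[0.50799513 0.42252525 0.07      ]] base [[0.50946101 0.42314845 0.003     ]]
beaker rim side [[0.50550359 0.42406509 0.07      ]]
jar [[ 0.37453432 -0.21148116  0.06      ]]
roof side view [[102.33795178 -58.09260848]
 [ 45.7795202   21.5046023 ]
 [107.24580822  13.39672407]]
bed corner side [[ 119.56691346   76.6274977 ]
 [-128.69514671   76.28598914]
 [-130.92970888  -68.6885223 ]]
plate side [[ 0.52653258 -0.24116136  0.012     ]
 [ 0.4537854  -0.29397829  0.012     ]
 [ 0.49547118 -0.19681117  0.012     ]
 [ 0.34443827 -0.31024856  0.012     ]]
se side [[0.52841328 0.30603878 0.008     ]
 [0.41169669 0.31770385 0.008     ]
 [0.41701006 0.3523263  0.008     ]
 [0.53478363 0.34504509 0.008     ]]
mouth/stop [ 0.5749498  -0.08006065] [ 0.6218139  -0.09748925]
```

```bash
python3 -m pendant '[[[0.7,0.9,0],-0.5,1],[[0.7,0.9,0],-0.5,1],[[0.7,0.9,0],-0.5,1],[[0.7,0.9,0],-0.5,1],[[0.7,0.9,0],-0.5,1],[[0.7,0.9,0],-0.5,1],[[0.7,0.9,0],-0.5,1],[[0.7,0.9,0],-0.5,1],[[0.7,0.9,0],-0.5,1],[[0.7,0.9,0],-0.5,1],[[0.7,0.9,0],-0.5,1],[[0.7,0.9,0],-0.5,1]]' 40
```

```text
time_s: 1.1
position: [0.414, -0.2001, 0.2312]
tool_rot: [[-0.974, -0.0, -0.226], [0.226, 0.0, -0.974], [0.0, -1.0, -0.0]]
ft_force: [0.1, -0.8, 0.5]
grip_width: 0.0853
```

```bash
python3 -m pendant '[[[0.68,0.87,-0.4],-0.24,1],[[0.68,0.87,-0.4],-0.24,1],[[0.68,0.87,-0.4],-0.24,1],[[0.68,0.87,-0.4],-0.24,1],[[0.68,0.87,-0.4],-0.24,1],[[0.68,0.87,-0.4],-0.24,1],[[0,0,0],0,1],[[0,0,0],0,1]]' 40
python3 - <<'E'
from h import *
grab('top','1');grab('side','1');print(env.observe()['position'])
crop('top','1',250,130,410,290,4);crop('side','1',220,120,420,320,3)
E
```

```text
time_s: 1.77
position: [0.5358, -0.0439, 0.1583]
tool_rot: [[-0.94, -0.002, -0.342], [0.342, 0.001, -0.94], [0.002, -1.0, 0.0]]
ft_force: [0.1, 0.0, 0.0]
grip_width: 0.0857
[ 0.53550237 -0.04561277  0.15941025]
```

View pics/top1.png

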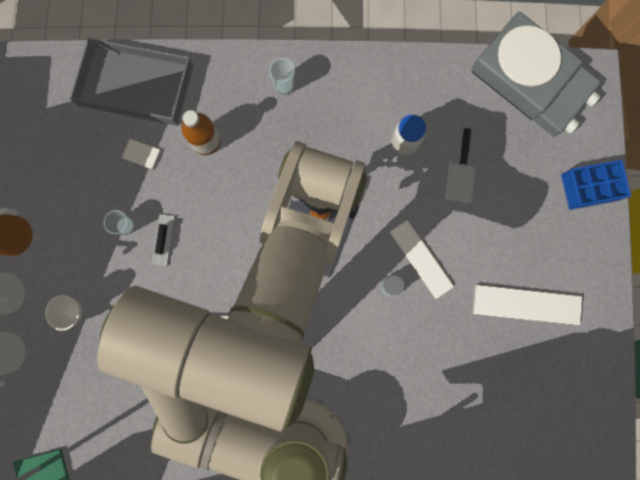

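View pics/side1_c220_120.png

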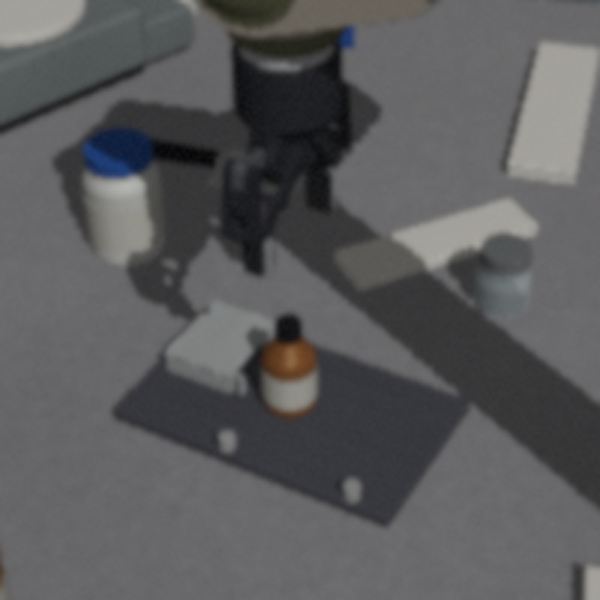

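Run:
```python
from h import *
p=np.array([.5360,-.0445,.171]);j=np.array([.342,.94,0])
q=proj('side',[p+.0425*j,p+.057*j,p-.0425*j,p-.057*j]);print(q,(q-[220,120])*3)
crop('side','1',270,120,350,230,7)
```

```text
[[306.02396957 209.982969  ]
 [302.60597849 213.66209989]
 [324.85082633 189.73728727]
 [327.86877213 186.49499063]] [[258.07190871 269.94890699]
 [247.81793548 280.98629968]
 [314.55247899 209.21186181]
 [323.60631638 199.48497188]]
```

View pics/side1_c270_120.png

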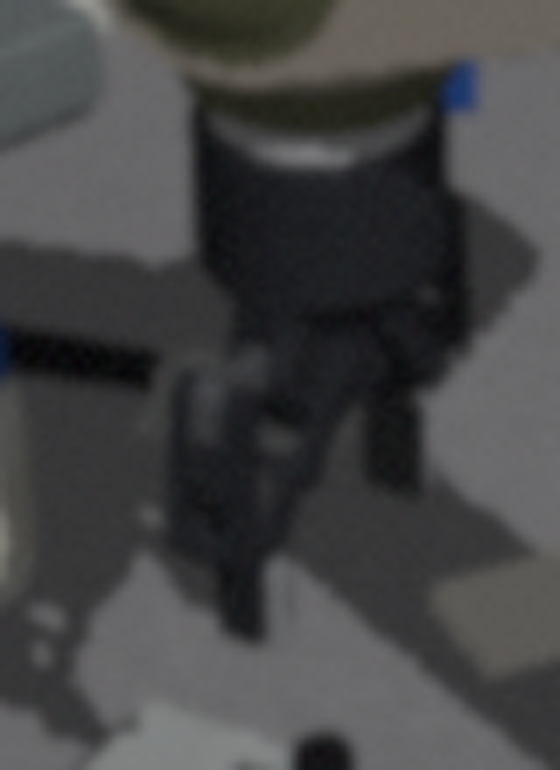

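```bash
python3 -m pendant '[[[0.02,0.04,-0.8],0,1],[[0,0,-0.8],0,1],[[0,0,-0.8],0,1],[[0,0,-0.8],0,1],[[0,0,-0.6],0,1],[[0,0,-0.45],0,1],[[0,0,0],0,1],[[0,0,0],0,0.4],[[0,0,0],0,0.4],[[0,0,0],0,0.4],[[0,0,0],0,0.4],[[0,0,0],0,0.4]]' 30
```

```text
time_s: 2.87
position: [0.5369, -0.0443, 0.0332]
tool_rot: [[-0.939, 0.002, -0.344], [0.344, -0.001, -0.939], [-0.002, -1.0, 0.0]]
ft_force: [-0.9, 0.4, 5.5]
grip_width: 0.043
```

```bash
python3 -m pendant '[[[0,0,0],0,0.4],[[0,0,0.5],0,0.4],[[0,0,0.8],0,0.4],[[0.2,0.4,0.2],0,0.4],[[0.4,0.8,0],0,0.4],[[0.4,0.8,0],0,0.4],[[0.4,0.8,0],0,0.4],[[0.4,0.8,0],0,0.4],[[0.4,0.8,0],0,0.4],[[0.4,0.8,0],0,0.4],[[0.2,0.4,0],0,0.4],[[0,0,0],0,0.4]]'
```

```text
time_s: 3.87
position: [0.621, 0.1266, 0.0771]
tool_rot: [[-0.94, 0.001, -0.342], [0.342, 0.001, -0.94], [-0.001, -1.0, -0.001]]
ft_force: [-1.0, -0.0, -1.2]
grip_width: 0.043
```

```bash
python3 -m pendant '[[[0,0,-0.6],0,0.4],[[0,0,-0.6],0,0.4],[[0,0,-0.4],0,0.4],[[0,0,-0.15],0,0.4],[[0,0,0],0,0.4],[[0,0,0],0,0.4]]'
```

```text
time_s: 4.37
position: [0.6207, 0.1237, 0.025]
tool_rot: [[-0.939, 0.001, -0.345], [0.345, -0.0, -0.939], [-0.001, -1.0, -0.0]]
ft_force: [0.4, 0.5, -0.5]
grip_width: 0.0426
```

```bash
python3 -m pendant '[[[0,0,-0.05],0,0.4],[[0,0,-0.04],0,0.4],[[0,0,0],0,0.4]]'; python3 -m pendant '[[[0,0,-0.03],0,0.4],[[0,0,0],0,0.4]]'
```

```text
time_s: 4.62
position: [0.6205, 0.124, 0.022]
tool_rot: [[-0.939, 0.001, -0.344], [0.344, -0.0, -0.939], [-0.001, -1.0, -0.0]]
ft_force: [-0.3, 0.8, -1.8]
grip_width: 0.0427
time_s: 4.78
position: [0.6206, 0.1241, 0.0213]
tool_rot: [[-0.939, 0.001, -0.344], [0.344, -0.0, -0.939], [-0.001, -1.0, -0.0]]
ft_force: [-0.4, -1.2, 3.0]
grip_width: 0.0428
```

Contact force is rising, so I'll release the bottle and go up.

```bash
python3 -m pendant '[[[0,0,-0.02],0,0.5],[[0,0,0],0,0.7],[[0,0,0],0,0.9],[[0,0,0],0,1],[[0,0,0],0,1],[[0,0,0.2],0,1],[[0,0,0.6],0,1],[[0,0,0.8],0,1],[[0,0,0.8],0,1],[[0,0,0.8],0,1],[[0,0,0.8],0,1],[[0,0,0.6],0,1]]'
```

```text
time_s: 5.78
position: [0.6207, 0.1241, 0.1608]
tool_rot: [[-0.939, 0.002, -0.344], [0.344, 0.0, -0.939], [-0.002, -1.0, -0.001]]
ft_force: [0.2, -2.2, 0.3]
grip_width: 0.0853
```

Run:
```python
from h import *
W=np.array([[.502,-.204,.012],[.532,-.2478,.012],[.3755,-.3557,.012],[.347,-.3138,.012]])
for n in('top','side'):
  im=cv2.imread(f'pics/{n}1.png').astype(float);c=proj(n,W)
  print(n);fitquad(im.mean(2),n,c,.012,4)
  fitquad(im[...,2]-im[...,0],n,c,.012,4)
```

```text
top
edge 0 ang -55.43 res mm 0.06
edge 1 ang 35.03 res mm 0.17
edge 2 ang -55.6 res mm 0.08
edge 3 ang 34.21 res mm 0.34
[[ 0.503  -0.2055]
 [ 0.5317 -0.2471]
 [ 0.3759 -0.3563]
 [ 0.3458 -0.3124]] mean [ 0.4391 -0.2803] sides [0.0505, 0.1902, 0.0533, 0.1901]
edge 0 ang -56.73 res mm 0.22
edge 1 ang 35.14 res mm 0.27
edge 2 ang -54.77 res mm 0.19
edge 3 ang 34.36 res mm 0.55
[[ 0.503  -0.204 ]
 [ 0.5317 -0.2477]
 [ 0.3759 -0.3574]
 [ 0.3442 -0.3126]] mean [ 0.4387 -0.2804] sides [0.0523, 0.1905, 0.0548, 0.1924]
side
edge 0 ang -58.8 res mm 0.52
edge 1 ang 35.15 res mm 0.41
edge 2 ang -54.38 res mm 0.18
edge 3 ang 42.94 res mm 2.19
[[ 0.4974 -0.1828]
 [ 0.533  -0.2416]
 [ 0.3741 -0.3535]
 [ 0.35   -0.3199]] mean [ 0.4386 -0.2745] sides [0.0688, 0.1944, 0.0414, 0.2013]
edge 0 ang -54.8 res mm 0.52
edge 1 ang 35.54 res mm 1.08
edge 2 ang -55.93 res mm 0.37
edge 3 ang 41.03 res mm 2.92
[[ 0.4962 -0.1856]
 [ 0.5349 -0.2404]
 [ 0.3739 -0.3553]
 [ 0.347  -0.3155]] mean [ 0.438  -0.2742] sides [0.067, 0.1978, 0.0481, 0.1978]
```

```bash
python3 -m pendant '[[[-0.3,-0.8,0],0.7,1],[[-0.4,-0.9,0],0.75,1],[[-0.4,-0.9,0],0.75,1],[[-0.4,-0.9,0],0.75,1],[[-0.4,-0.9,0],0.75,1],[[-0.4,-0.9,0],0.75,1],[[-0.4,-0.9,0],0.75,1],[[-0.4,-0.9,0],0.75,1],[[-0.4,-0.9,0],0.75,1],[[-0.4,-0.9,0],0.75,1],[[-0.4,-0.9,0],0.75,1],[[-0.4,-0.9,0],0.75,1]]'
python3 -m pendant '[[[-0.4,-0.9,0],0.75,1],[[-0.35,-0.8,0],0.75,1],[[-0.2,-0.6,0],0.5,1],[[0,0,0],0,1],[[0,0,0],0,1]]'
python3 - <<'E'
from h import *
grab('top','2');grab('side','2')
p=plane('top',[(320,212)],.0);im=cv2.imread('pics/side2.png')
cv2.imwrite('pics/m2.png',np.hstack([im[100:340,200:440],]).repeat(2,0).repeat(2,1))
s=env.observe();R=np.array(s['tool_rot']);print(s['position'],np.degrees(np.arctan2(R[1,2],R[0,2])))
E
```

```text
time_s: 6.78
position: [0.4786, -0.1982, 0.1587]
tool_rot: [[-0.908, 0.001, 0.419], [-0.419, -0.0, -0.908], [-0.0, -1.0, 0.001]]
ft_force: [1.3, -0.5, 0.2]
grip_width: 0.0853
time_s: 7.2
position: [0.4507, -0.2664, 0.1584]
tool_rot: [[-0.824, 0.0, 0.566], [-0.566, 0.0, -0.824], [-0.0, -1.0, 0.0]]
ft_force: [0.0, -0.1, 0.8]
grip_width: 0.0856
[ 0.45107299 -0.26514934  0.15828537] -55.4083280776703
```

View pics/m2.png

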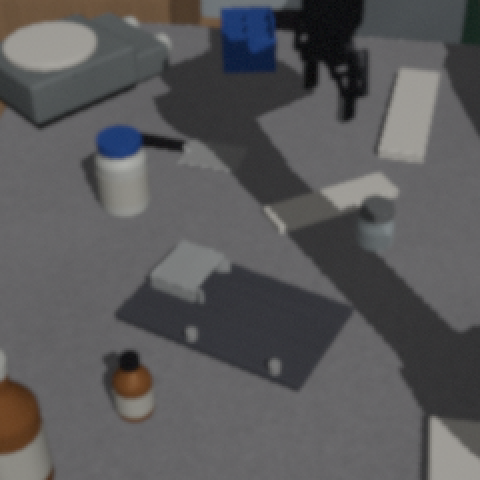

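View pics/top2.png

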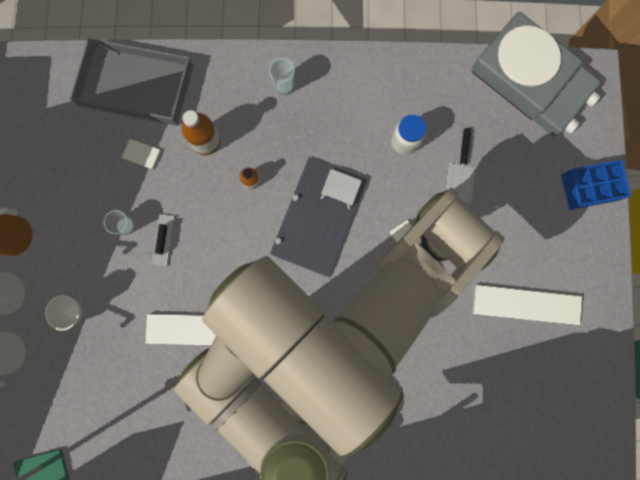

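```bash
python3 -m pendant '[[[-0.08,-0.23,-0.8],0.06,1],[[0,0,-0.9],0,1],[[0,0,-0.9],0,1],[[0,0,-0.9],0,1],[[0,0,-0.8],0,1],[[0,0,-0.6],0,1],[[0,0,-0.3],0,1],[[0,0,0],0,1],[[0,0,0],0,1]]' 50
```

```text
time_s: 8.05
position: [0.449, -0.2725, 0.0026]
tool_rot: [[-0.82, 0.0, 0.573], [-0.573, -0.0, -0.82], [-0.0, -1.0, 0.0]]
ft_force: [0.7, -0.8, 0.7]
grip_width: 0.0852
```

```bash
python3 -m pendant '[[[0,0,-0.13],0,1],[[0,0,0],0,0.75],[[0,0,0],0,0.6],[[0,0,0],0,0.45],[[0,0,0],0,0.45],[[0,0,0],0,0.45],[[0,0,0],0,0.45],[[0,0,0],0,0.45]]' 50
```

```text
time_s: 8.72
position: [0.4488, -0.2732, -0.0009]
tool_rot: [[-0.82, 0.001, 0.572], [-0.572, -0.001, -0.82], [-0.0, -1.0, 0.002]]
ft_force: [0.1, 2.0, 5.1]
grip_width: 0.049
```

```bash
python3 -m pendant '[[[0,0,0.3],0,0.45],[[0,0,0.8],0,0.45],[[0,0,0.9],0,0.45],[[0,0,0.9],0,0.45],[[0.06,0.5,0.4],-0.6,0.45],[[0.06,0.7,0],-1,0.45],[[0.06,0.7,0],-1,0.45],[[0.06,0.7,0],-1,0.45],[[0.06,0.7,0],-1,0.45],[[0.06,0.7,0],-1,0.45],[[0.06,0.7,0],-1,0.45],[[0.06,0.7,0],-1,0.45]]'
python3 -m pendant '[[[0.06,0.7,0],-1,0.45],[[0.06,0.7,0],-1,0.45],[[0.06,0.7,0],-1,0.45],[[0,0.25,0],-0.5,0.45],[[0,0,-0.6],0,0.45],[[0,0,-0.6],0,0.45],[[0,0,0],0,0.45]]'
cat >> h.py <<'E'
def st():
    s=env.observe();R=np.array(s['tool_rot']);print('t',s['time_s'],'pos',np.round(s['position'],4),'jaw',np.round(np.degrees(np.arctan2(R[1,2],R[0,2])),2),'bed',np.round(tobed(s['position'])*1e3,1),'F',np.round(s['ft_force'],1),'w',s['grip_width'])
E
python3 - <<'E'
from h import *
st();grab('side','3');grab('top','3');st();crop('side','3',220,150,420,300,4);crop('top','3',250,130,410,290,4)
E
```

```text
time_s: 9.72
position: [0.4626, -0.1098, 0.0977]
tool_rot: [[-0.998, -0.0, -0.058], [0.058, 0.0, -0.998], [0.0, -1.0, -0.0]]
ft_force: [0.7, -0.1, -3.0]
grip_width: 0.0481
time_s: 10.3
position: [0.4668, -0.0397, 0.0594]
tool_rot: [[-0.936, -0.005, -0.351], [0.351, 0.002, -0.936], [0.005, -1.0, 0.0]]
ft_force: [-0.8, 0.2, -2.6]
grip_width: 0.0487
t 10.3 pos [ 0.4668 -0.0397  0.0594] jaw -110.57 bed [-65.5 -24.9] F [-0.8  0.2 -2.6] w 0.04869847046468234
t 10.4 pos [ 0.4681 -0.0404  0.0616] jaw -110.59 bed [-64. -25.] F [ 0.9 -0.5 -1.8] w 0.04863805199203592
```

View pics/side3_c220_150.png

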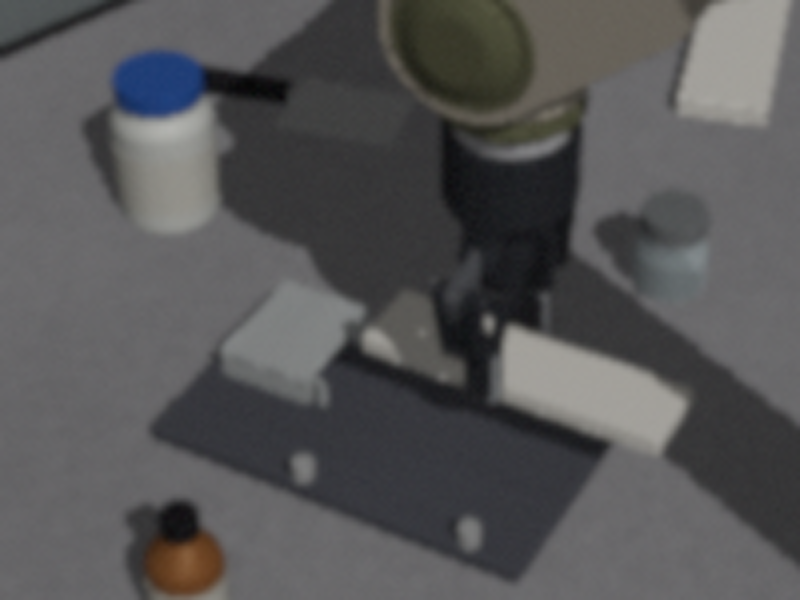

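View pics/top3_c250_130.png

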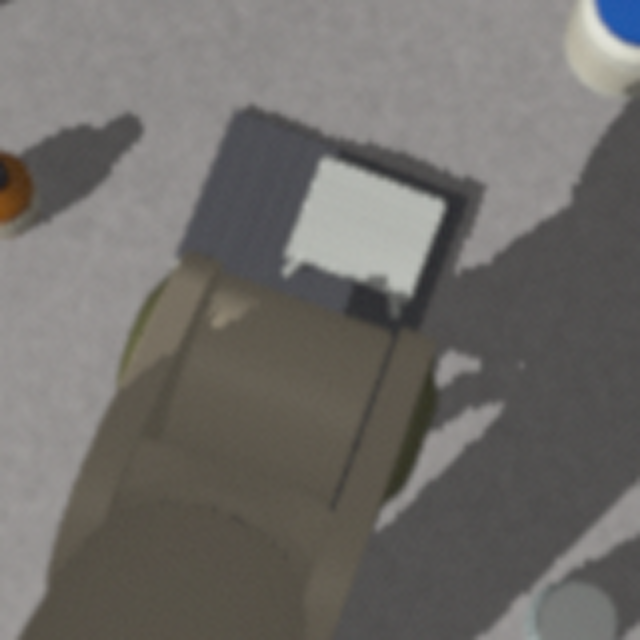

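Run:
```python
from h import *
for n,t in(('side',2),('side',3),('top',2),('top',3)):
  im=cv2.imread(f'pics/{n}{t}.png').astype(float).mean(2)
  Q=[(.1135,.0135),(.1135,-.0635),(.05,-.0635),(.05,.0135)]
  W=np.array([[*frombed(*q),.033] for q in Q])
  print(n,t,'roof');w=fitquad(im,n,proj(n,W),.033,4);print(np.round(tobed(w)*1e3,1),np.round(tobed(w).mean(0)*1e3,1))
n='side'
im=cv2.imread(f'pics/side2.png').astype(float).mean(2)
Q=[(.125,.075),(.125,-.075),(-.125,-.075),(-.125,.075)]
W=np.array([[*frombed(*q),.012] for q in Q])
print('bed');w=fitquad(im,n,proj(n,W),.012,4);print(np.round(tobed(w)*1e3,1))
```

```text
side 2 roof
edge 0 ang 68.14 res mm 0.18
edge 1 ang -18.01 res mm 0.68
edge 2 ang 72.06 res mm 0.35
edge 3 ang -20.12 res mm 0.68
[[ 0.6444 -0.0611]
 [ 0.6157 -0.1329]
 [ 0.5581 -0.1141]
 [ 0.5826 -0.0385]] mean [ 0.6002 -0.0866] sides [0.0773, 0.0606, 0.0795, 0.0659]
[[108.5  17. ]
 [106.6 -60.3]
 [ 46.1 -62.8]
 [ 42.6  16.7]] [ 76.  -22.4]
side 3 roof
edge 0 ang 68.07 res mm 0.19
edge 1 ang -36.06 res mm 1.57
edge 2 ang 71.17 res mm 0.49
edge 3 ang -19.9 res mm 0.64
[[ 0.6445 -0.0612]
 [ 0.6102 -0.1462]
 [ 0.559  -0.1089]
 [ 0.5829 -0.0389]] mean [ 0.5991 -0.0888] sides [0.0917, 0.0634, 0.074, 0.0655]
[[108.6  16.9]
 [106.1 -74.7]
 [ 45.1 -57.6]
 [ 43.1  16.4]] [ 75.7 -24.8]
top 2 roof
edge 0 ang 69.28 res mm 0.2
edge 1 ang -20.54 res mm 0.09
edge 2 ang 69.28 res mm 0.17
edge 3 ang -20.17 res mm 0.16
[[ 0.6475 -0.065 ]
 [ 0.62   -0.1378]
 [ 0.5604 -0.1155]
 [ 0.5878 -0.0431]] mean [ 0.6039 -0.0904] sides [0.0779, 0.0637, 0.0775, 0.0637]
[[112.8  14.4]
 [112.4 -63.5]
 [ 48.7 -63.3]
 [ 49.1  14.1]] [ 80.7 -24.6]
top 3 roof
edge 0 ang 69.51 res mm 0.18
edge 1 ang -20.42 res mm 0.07
edge 2 ang 71.74 res mm 0.46
edge 3 ang -19.83 res mm 0.16
[[ 0.6474 -0.0647]
 [ 0.6201 -0.1378]
 [ 0.5627 -0.1165]
 [ 0.5869 -0.0428]] mean [ 0.6043 -0.0905] sides [0.0781, 0.0613, 0.0775, 0.0643]
[[112.6  14.7]
 [112.4 -63.4]
 [ 51.2 -63.4]
 [ 48.3  14.1]] [ 81.1 -24.5]
bed
edge 0 ang 70.24 res mm 0.66
edge 1 ang -22.23 res mm 1.32
edge 2 ang 69.55 res mm 0.11
edge 3 ang -20.27 res mm 0.06
[[ 0.6795 -0.0027]
 [ 0.6253 -0.1539]
 [ 0.39   -0.0577]
 [ 0.4431  0.0846]] mean [ 0.5345 -0.0324] sides [0.1606, 0.2542, 0.1519, 0.2521]
[[ 121.1   83.9]
 [ 122.9  -76.7]
 [-131.2  -68.6]
 [-131.    83.4]]
```

```bash
python3 -m pendant '[[[0.12,-0.04,-0.5],0,0.45],[[0.12,-0.04,-0.5],0,0.45],[[0.12,-0.04,-0.37],0,0.45],[[0.1,-0.04,0],0,0.45],[[0,0,0],0,0.45],[[0,0,0],0,0.45]]'
python3 - <<'E'
from h import *
st();grab('side','4');grab('top','4');st();crop('side','4',260,200,400,300,5.7);crop('top','4',280,150,380,240,6)
E
```

```text
time_s: 10.9
position: [0.4826, -0.0454, 0.021]
tool_rot: [[-0.936, 0.001, -0.352], [0.352, -0.0, -0.936], [-0.001, -1.0, -0.0]]
ft_force: [-0.3, 0.7, -2.4]
grip_width: 0.0487
t 10.9 pos [ 0.4826 -0.0454  0.021 ] jaw -110.59 bed [-48.7 -24.7] F [-0.3  0.7 -2.4] w 0.04874697990315523
t 11.0 pos [ 0.4823 -0.0452  0.0209] jaw -110.58 bed [-49.  -24.7] F [-1.1  0.7 -3.4] w 0.04882814533890547
```

View pics/side4_c260_200.png

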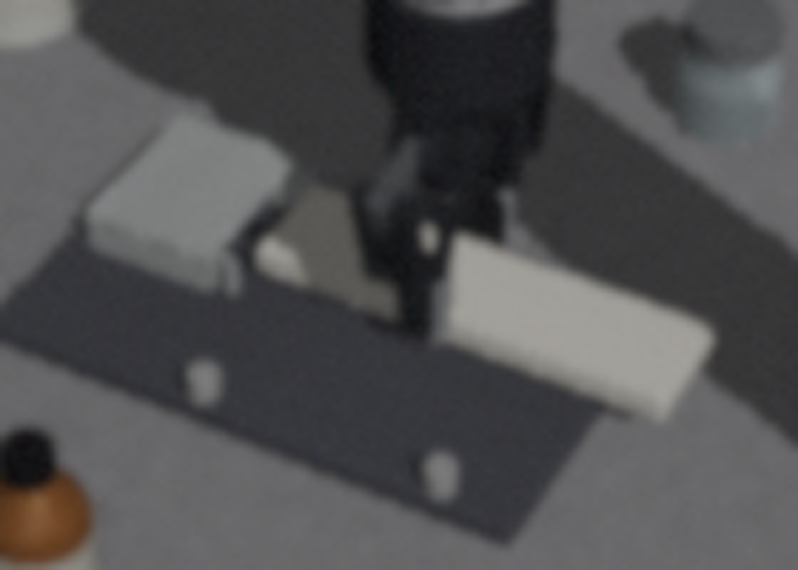

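View pics/top4_c280_150.png

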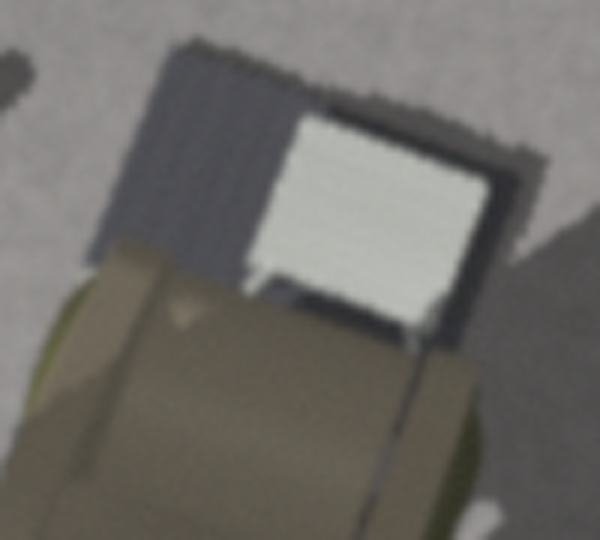

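Run:
```python
from h import *
for x in(-.061,):
  for z in(.022,.034):
    c=[[*frombed(x+dx,-.025+dy),z] for dx,dy in[(.095,.025),(.095,-.025),(-.095,-.025),(-.095,.025)]]
    q=proj('side',c);print(z,np.round(q,1).tolist(),np.round((q-[260,200])*5.7).tolist())
Q=[(.1135,.0135),(.1135,-.0635),(.05,-.0635),(.05,.0135)]
q=proj('side',[[*frombed(*a),.033] for a in Q]);print('roof',np.round((q-[260,200])*5.7).tolist())
f=np.array([*frombed(-.049,-.0247),.0209+.0042]);j=np.array([-.352,-.936,0])
q=proj('side',[f-.025*j,f-.0395*j]);print('finger',np.round((q-[260,200])*5.7).tolist())
```

```text
0.022 [[303.9, 245.9], [314.1, 234.2], [383.7, 259.4], [374.9, 272.6]] [[250.0, 262.0], [309.0, 195.0], [705.0, 339.0], [655.0, 414.0]]
0.034 [[303.8, 242.3], [314.1, 230.6], [384.1, 255.7], [375.3, 268.9]] [[249.0, 241.0], [308.0, 174.0], [707.0, 318.0], [657.0, 393.0]]
roof [[76.0, 202.0], [171.0, 104.0], [292.0, 147.0], [201.0, 249.0]]
finger [[421.0, 321.0], [404.0, 342.0]]
```

```bash
python3 -m pendant '[[[0,0,-0.12],0,0.45],[[0,0,-0.12],0,0.45],[[0.16,-0.06,0],0,0.45],[[0.16,-0.06,0],0,0.45],[[0.16,-0.06,0],0,0.45],[[0.16,-0.06,0],0,0.45],[[0,0,0],0,0.45]]' 35;python3 - <<'E'
from h import *
st()
E
```

```text
time_s: 11.58
position: [0.5026, -0.053, 0.013]
tool_rot: [[-0.936, 0.001, -0.352], [0.352, -0.001, -0.936], [-0.002, -1.0, -0.0]]
ft_force: [-0.2, -0.6, -2.1]
grip_width: 0.0484
t 11.5833 pos [ 0.5026 -0.053   0.013 ] jaw -110.6 bed [-27.2 -24.8] F [-0.2 -0.6 -2.1] w 0.04835625637765417
```

```bash
python3 -m pendant '[[[0.16,-0.06,0],0,0.45],[[0.16,-0.06,0],0,0.45],[[0.16,-0.06,0],0,0.45],[[0,0,0],0,0.45]]';python3 - <<'E'
from h import *
st()
E
python3 -m pendant '[[[0.16,-0.06,0],0,0.45],[[0.16,-0.06,0],0,0.45],[[0.16,-0.06,0],0,0.45],[[0,0,0],0,0.45]]';python3 - <<'E'
from h import *
st();grab('side','5');crop('side','5',260,200,400,300,5.7)
E
```

```text
time_s: 11.92
position: [0.5169, -0.0583, 0.013]
tool_rot: [[-0.936, 0.001, -0.352], [0.352, -0.0, -0.936], [-0.001, -1.0, -0.0]]
ft_force: [-0.2, -0.7, -2.5]
grip_width: 0.0485
t 11.9167 pos [ 0.5169 -0.0583  0.013 ] jaw -110.6 bed [-12.  -24.9] F [-0.2 -0.7 -2.5] w 0.048523929368877596
time_s: 12.25
position: [0.5312, -0.0637, 0.013]
tool_rot: [[-0.936, 0.001, -0.352], [0.352, -0.0, -0.936], [-0.001, -1.0, 0.0]]
ft_force: [-0.5, -0.4, -1.9]
grip_width: 0.0486
t 12.25 pos [ 0.5312 -0.0637  0.013 ] jaw -110.59 bed [  3.3 -24.9] F [-0.5 -0.4 -1.9] w 0.048641155541540367
```

View pics/side5_c260_200.png

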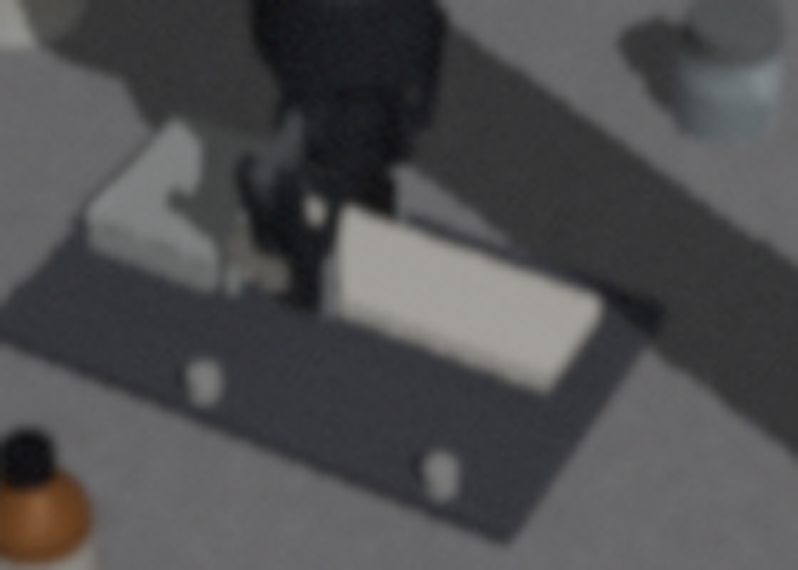

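```bash
python3 -m pendant '[[[0.15,-0.055,0],0,0.45],[[0.12,-0.045,0],0,0.45],[[0,0,0],0,0.45]]';python3 -m pendant '[[[0.06,-0.022,0],0,0.45],[[0,0,0],0,0.45]]';python3 -m pendant '[[[0.06,-0.022,0],0,0.45],[[0,0,0],0,0.45]]';python3 - <<'E'
from h import *
st()
E
```

```text
time_s: 12.55
position: [0.539, -0.0665, 0.013]
tool_rot: [[-0.936, 0.001, -0.352], [0.352, -0.0, -0.936], [-0.001, -1.0, -0.0]]
ft_force: [0.4, 0.2, -1.5]
grip_width: 0.0484
time_s: 12.72
position: [0.5402, -0.0669, 0.0129]
tool_rot: [[-0.936, 0.0, -0.352], [0.352, -0.0, -0.936], [-0.0, -1.0, 0.0]]
ft_force: [-0.1, -0.3, -2.7]
grip_width: 0.0486
time_s: 12.88
position: [0.542, -0.0676, 0.013]
tool_rot: [[-0.936, 0.0, -0.352], [0.352, -0.0, -0.936], [-0.0, -1.0, -0.0]]
ft_force: [0.1, -0.3, -2.7]
grip_width: 0.0484
t 12.8833 pos [ 0.542  -0.0676  0.013 ] jaw -110.59 bed [ 14.8 -24.8] F [ 0.1 -0.3 -2.7] w 0.0483535538464192
```

```bash
for i in 1; do python3 -m pendant '[[[0.05,-0.018,0],0,0.45],[[0,0,0],0,0.45]]'|sed -n '2p;4p'; python3 -m pendant '[[[0.05,-0.018,0],0,0.45],[[0,0,0],0,0.45]]'|sed -n '2p;4p'; python3 -m pendant '[[[0.05,-0.018,0],0,0.45],[[0,0,0],0,0.45]]'|sed -n '2p;4p'; done;python3 - <<'E'
from h import *
st()
E
```

```text
position: [0.5435, -0.0681, 0.013]
ft_force: [0.5, 0.0, -2.0]
position: [0.5447, -0.0685, 0.0128]
ft_force: [-0.7, 0.4, -2.3]
position: [0.5447, -0.0685, 0.0124]
ft_force: [-5.4, 1.6, -1.4]
t 13.3833 pos [ 0.5447 -0.0685  0.0124] jaw -110.58 bed [ 17.6 -24.7] F [-5.4  1.6 -1.4] w 0.04860726985077505
```

```bash
python3 -m pendant '[[[0.03,-0.011,-0.03],0,0.45],[[0,0,0],0,0.45]]'|sed -n '2p;4p'; python3 -m pendant '[[[0,0,-0.04],0,0.45],[[0,0,0],0,0.45]]'|sed -n '2p;4p'
```

```text
position: [0.5447, -0.0685, 0.0117]
ft_force: [-9.9, 2.9, 4.3]
position: [0.5447, -0.0684, 0.0112]
ft_force: [-11.8, 3.0, 10.6]
```

```bash
python3 -m pendant '[[[0,0,0],0,0.6],[[0,0,0],0,0.75],[[0,0,0],0,0.9],[[0,0,0],0,0.9],[[0,0,0.3],0,0.9],[[0,0,0.6],0,0.9],[[0,0,0.9],0,0.9],[[0,0,1],0,0.9],[[0,0,1],0,0.9],[[0,0,1],0,0.7],[[-0.1,0.6,0.2],0.2,0.5],[[-0.2,0.9,0],0.2,0.5]]'
python3 -m pendant '[[[-0.2,1,0],0.2,0.4],[[-0.2,1,0],0.2,0.4],[[-0.2,1,0],0.2,0.4],[[-0.2,1,0],0.2,0.4],[[-0.2,1,0],0.2,0.4],[[-0.2,1,0],0.2,0.4],[[-0.2,1,0],0.2,0.4],[[-0.2,1,0],0.2,0.4],[[-0.2,1,0],0.2,0.4],[[-0.2,1,0],0.2,0.4]]'
python3 - <<'E'
from h import *
st();grab('side','6');grab('top','6');st()
im=cv2.imread('pics/top6.png').astype(float)
Q=[(-.09,0),(.05,0),(.05,-.05),(-.09,-.05)]
c=proj('top',[[*frombed(*q),.024] for q in Q])
w=fitquad(im.mean(2),'top',c,.024,4);print(np.round(tobed(w)*1e3,1))
E
```

```text
time_s: 14.72
position: [0.5397, -0.0258, 0.1641]
tool_rot: [[-0.947, 0.006, -0.321], [0.321, -0.002, -0.947], [-0.007, -1.0, -0.0]]
ft_force: [0.0, -1.0, -1.1]
grip_width: 0.0431
time_s: 15.55
position: [0.4777, 0.277, 0.1617]
tool_rot: [[-0.989, 0.001, -0.148], [0.148, 0.0, -0.989], [-0.001, -1.0, -0.0]]
ft_force: [-0.1, -0.7, -0.0]
grip_width: 0.0337
t 15.55 pos [0.4777 0.277  0.1617] jaw -98.54 bed [-165.6  275.8] F [-0.1 -0.7 -0. ] w 0.03369612565062105
t 15.65 pos [0.477  0.2789 0.1615] jaw -98.31 bed [-166.9  277.3] F [ 0.3 -0.3  0.8] w 0.03428536302457129
edge 0 ang -20.42 res mm 0.09
edge 1 ang 69.86 res mm 0.31
edge 2 ang -20.49 res mm 0.18
edge 3 ang 69.54 res mm 0.06
[[ 0.452  -0.0056]
 [ 0.5846 -0.055 ]
 [ 0.567  -0.1031]
 [ 0.4342 -0.0534]] mean [ 0.5095 -0.0543] sides [0.1415, 0.0512, 0.1418, 0.051]
[[-91.2   1.9]
 [ 50.4   1.8]
 [ 50.6 -49.3]
 [-91.2 -49.1]]
```

View pics/top6.png

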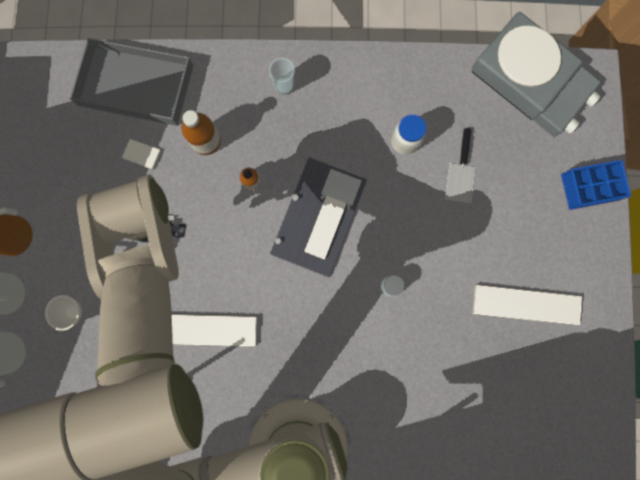

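View pics/side6.png

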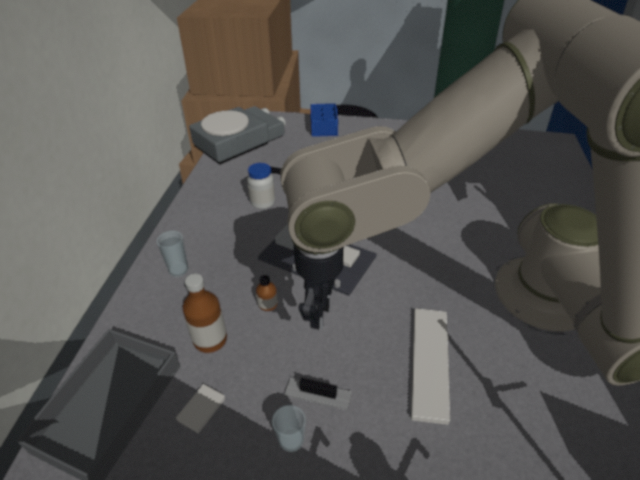

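```bash
python3 -m pendant '[[[-0.02,0.6,-0.2],0.2,0.4],[[-0.03,0.6,-0.5],0.22,0.4],[[0,0.4,-0.9],0,0.4],[[0,0,-0.9],0,0.4],[[0,0,-0.9],0,0.4],[[0,0,0],0,0.4],[[0,0,0],0,0.4]]' 40
python3 - <<'E'
from h import *
st();grab('side','7');st();crop('side','7',250,330,400,450,5)
E
```

```text
time_s: 16.23
position: [0.4767, 0.323, 0.0589]
tool_rot: [[-0.994, -0.001, -0.114], [0.114, -0.001, -0.994], [0.001, -1.0, 0.001]]
ft_force: [0.9, 0.5, 0.9]
grip_width: 0.0341
t 16.2333 pos [0.4767 0.323  0.0589] jaw -96.52 bed [-182.6  318.6] F [0.9 0.5 0.9] w 0.03413643283834928
t 16.2833 pos [0.4775 0.3234 0.0602] jaw -96.52 bed [-182.   319.2] F [-0.1 -0.8  1.2] w 0.03368586257919401
```

View pics/side7_c250_330.png

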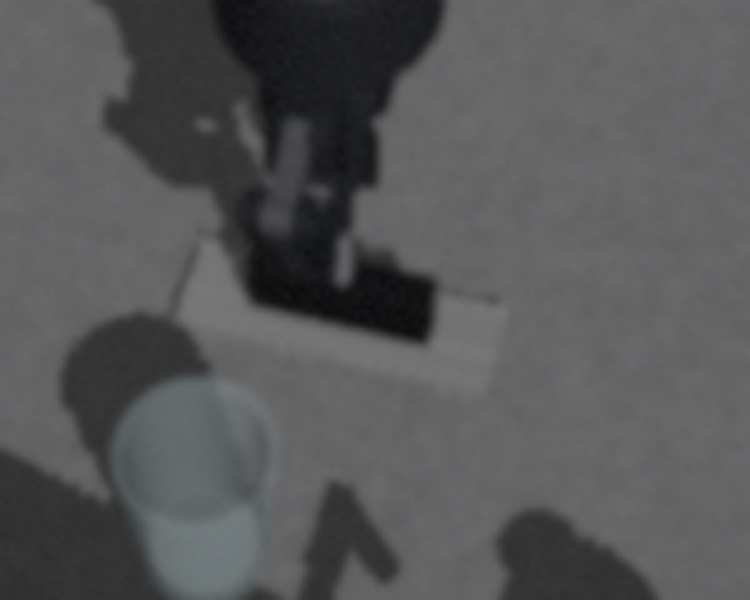

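```bash
python3 -m pendant '[[[-0.03,0.1,-0.5],0,0.42],[[0,0,-0.5],0,0.42],[[0,0,-0.35],0,0.42],[[0,0,-0.15],0,0.42],[[0,0,0],0,0.42]]'
python3 -m pendant '[[[0,0,0],0,0.25],[[0,0,0],0,0.1],[[0,0,0],0,0.05],[[0,0,0],0,0.05],[[0,0,0],0,0.05],[[0,0,0],0,0.05]]' 60
```

```text
time_s: 16.7
position: [0.476, 0.3264, 0.0141]
tool_rot: [[-0.994, 0.0, -0.113], [0.113, 0.0, -0.994], [-0.0, -1.0, -0.0]]
ft_force: [-1.0, 0.1, -1.1]
grip_width: 0.0357
time_s: 17.2
position: [0.4765, 0.3268, 0.0151]
tool_rot: [[-0.994, 0.002, -0.113], [0.113, 0.001, -0.994], [-0.002, -1.0, -0.001]]
ft_force: [-0.5, 0.3, 6.0]
grip_width: 0.013
```

```bash
python3 -m pendant '[[[0,0,0.3],0,0.05],[[0,0,0.8],0,0.05],[[0,0,0.9],0,0.05],[[0,0,0.9],0,0.05],[[0.05,-0.5,0.7],-0.1,0.05],[[0.1,-0.8,0],-0.2,0.05],[[0.12,-0.95,0],-0.25,0.05],[[0.12,-0.95,0],-0.25,0.05],[[0.12,-0.95,0],-0.25,0.05],[[0.12,-0.95,0],-0.25,0.05],[[0.12,-0.95,0],-0.25,0.05],[[0.12,-0.95,0],-0.25,0.05]]'
python3 -m pendant '[[[0.12,-0.95,0],-0.25,0.05],[[0.12,-0.95,0],-0.25,0.05],[[0.12,-0.95,0],-0.25,0.05],[[0.12,-0.8,0],-0.25,0.05],[[0,-0.3,0],-0.05,0.05],[[0,0,0],0,0.05],[[0,0,0],0,0.05]]'
python3 - <<'E'
from h import *
st()
E
```

```text
time_s: 18.2
position: [0.5016, 0.1152, 0.1224]
tool_rot: [[-0.963, -0.0, -0.268], [0.268, -0.0, -0.963], [0.0, -1.0, 0.0]]
ft_force: [0.4, -0.2, -1.7]
grip_width: 0.0129
time_s: 18.78
position: [0.5159, -0.0015, 0.122]
tool_rot: [[-0.935, -0.0, -0.354], [0.354, 0.001, -0.935], [0.001, -1.0, -0.0]]
ft_force: [1.0, 0.6, -1.7]
grip_width: 0.0128
t 18.7833 pos [ 0.5159 -0.0015  0.122 ] jaw -110.75 bed [-32.7  28. ] F [ 1.   0.6 -1.7] w 0.012763738529497736
```

```bash
python3 -m pendant '[[[0.05,0,-0.8],0.05,0.05],[[0.03,0,-0.8],0,0.05],[[0,0,-0.8],0,0.05],[[0,0,-0.5],0,0.05],[[0,0,0],0,0.05],[[0,0,0],0,0.05]]'
python3 - <<'E'
from h import *
st();grab('side','8');grab('top','8');st();crop('side','8',260,200,400,300,5.7);crop('top','8',260,150,380,290,4.2)
E
```

```text
time_s: 19.28
position: [0.5184, -0.0007, 0.0349]
tool_rot: [[-0.937, -0.001, -0.348], [0.348, 0.0, -0.937], [0.001, -1.0, -0.0]]
ft_force: [-0.5, -1.5, -1.9]
grip_width: 0.0128
t 19.2833 pos [ 0.5184 -0.0007  0.0349] jaw -110.39 bed [-30.6  29.7] F [-0.5 -1.5 -1.9] w 0.012773675412239593
t 19.3833 pos [ 0.5192 -0.0013  0.036 ] jaw -110.42 bed [-29.7  29.4] F [ 0.3  0.1 -2.7] w 0.012499559189258696
```

View pics/side8_c260_200.png

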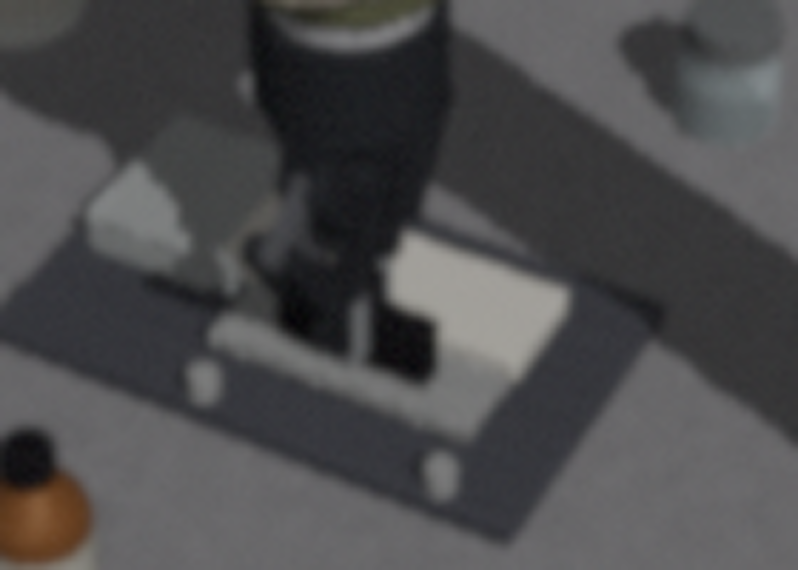

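```bash
python3 -m pendant '[[[0,0,-0.15],0,0.05],[[0,0,-0.12],0,0.05],[[-0.04,-0.11,0],0,0.05],[[-0.04,-0.11,0],0,0.05],[[0,0,0],0,0.05],[[0,0,0],0,0.05]]'
python3 - <<'E'
from h import *
st()
E
python3 -m pendant '[[[-0.012,-0.031,0],0,0.05],[[0,0,0],0,0.05]]'|sed -n '2p;4p'
python3 -m pendant '[[[-0.012,-0.031,0],0,0.05],[[0,0,0],0,0.05]]'|sed -n '2p;4p'
python3 - <<'E'
from h import *
st()
E
```

```text
time_s: 19.88
position: [0.5164, -0.0091, 0.0271]
tool_rot: [[-0.937, 0.001, -0.35], [0.35, -0.001, -0.937], [-0.001, -1.0, 0.0]]
ft_force: [-0.6, -2.4, 3.7]
grip_width: 0.0127
t 19.8833 pos [ 0.5164 -0.0091  0.0271] jaw -110.5 bed [-29.7  21.1] F [-0.6 -2.4  3.7] w 0.012684714440797013
position: [0.5162, -0.0094, 0.0271]
ft_force: [0.9, 0.4, 5.5]
position: [0.516, -0.0102, 0.0271]
ft_force: [2.1, 2.5, 5.2]
t 20.2167 pos [ 0.516  -0.0102  0.0271] jaw -110.49 bed [-29.6  19.9] F [2.1 2.5 5.2] w 0.01270316895029272
```

```bash
python3 -m pendant '[[[-0.012,-0.031,0.01],0,0.05],[[0,0,0],0,0.05]]'|sed -n '2p;4p'
python3 -m pendant '[[[-0.012,-0.031,0],0,0.05],[[0,0,0],0,0.05]]'|sed -n '2p;4p'
python3 - <<'E'
from h import *
st();print(env.observe()['wrist_torque'])
E
```

```text
position: [0.5153, -0.0113, 0.0271]
ft_force: [0.8, 1.5, 3.8]
position: [0.515, -0.0121, 0.0271]
ft_force: [0.8, 3.7, 3.4]
t 20.55 pos [ 0.515  -0.0121  0.0271] jaw -110.49 bed [-29.9  17.8] F [0.8 3.7 3.4] w 0.012632886801308479
[ 0.65954052 -0.35672937  0.07719518]
```

```bash
python3 -m pendant '[[[-0.012,-0.031,0],0,0.05],[[0,0,0],0,0.05]]'|sed -n '2p;4p'
python3 - <<'E'
from h import *
st();grab('side','9');st();crop('side','9',260,200,400,300,5.7)
E
```

```text
position: [0.5146, -0.0131, 0.0271]
ft_force: [1.2, 5.2, 4.4]
t 20.7167 pos [ 0.5146 -0.0131  0.0271] jaw -110.49 bed [-29.9  16.7] F [1.2 5.2 4.4] w 0.012892898419981471
t 20.7667 pos [ 0.5146 -0.0131  0.0271] jaw -110.49 bed [-29.9  16.7] F [1.3 4.5 4. ] w 0.012982471357784195
```

View pics/side9_c260_200.png

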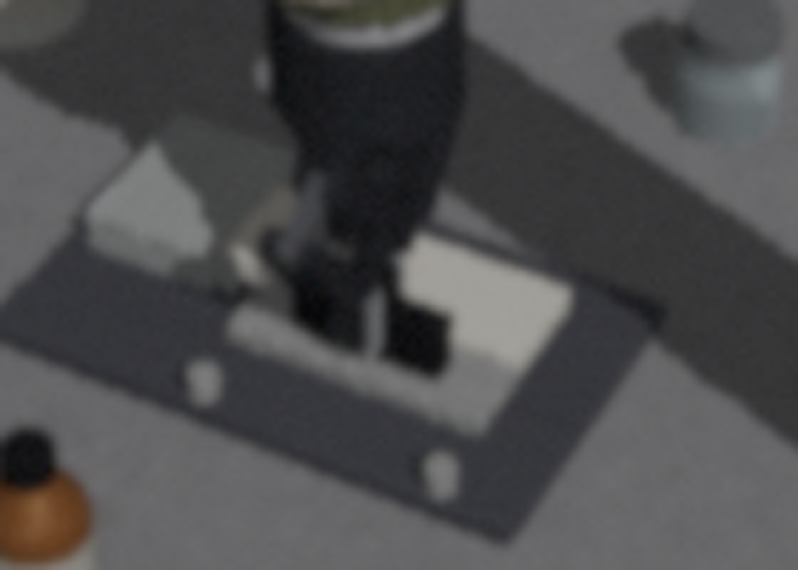

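```bash
python3 -m pendant '[[[0,0,0],0,0.15],[[0,0,0],0,0.25],[[0,0,0],0,0.35],[[0,0,0],0,0.35],[[0,0,0.2],0,0.35],[[0,0,0.5],0,0.35],[[0,0,0.9],0,0.35],[[0,0,0.9],0,0.35],[[0,0,0.9],0,0.35],[[0,0,0.8],0,0.35],[[-0.3,-0.3,0.3],0,0.35],[[-0.3,-0.6,0],0,0.35]]'
python3 -m pendant '[[[-0.3,-0.9,0],0,0.35],[[-0.3,-0.9,0],0,0.35],[[-0.3,-0.9,0],0,0.35],[[-0.3,-0.9,0],0,0.35],[[-0.3,-0.9,0],0,0.35],[[-0.3,-0.9,0],0,0.35],[[-0.3,-0.9,0],0,0.35],[[0,-0.9,0],0,0.35],[[0,0,0],0,0.35],[[0,0,0],0,0.35]]'
python3 - <<'E'
from h import *
st();grab('side','10');grab('top','10');crop('side','10',260,200,400,300,5.7);crop('top','10',260,150,380,290,4.2)
E
```

```text
time_s: 21.77
position: [0.4966, -0.0399, 0.1642]
tool_rot: [[-0.938, 0.004, -0.348], [0.348, -0.001, -0.938], [-0.004, -1.0, -0.0]]
ft_force: [0.1, -0.8, -0.4]
grip_width: 0.03
time_s: 22.6
position: [0.4324, -0.2571, 0.1614]
tool_rot: [[-0.936, -0.001, -0.352], [0.352, 0.001, -0.936], [0.001, -1.0, -0.0]]
ft_force: [0.1, 0.6, -0.3]
grip_width: 0.0298
t 22.6 pos [ 0.4324 -0.2571  0.1614] jaw -110.63 bed [ -21.9 -240.6] F [ 0.1  0.6 -0.3] w 0.029824101586879787
```

View pics/top10_c260_150.png

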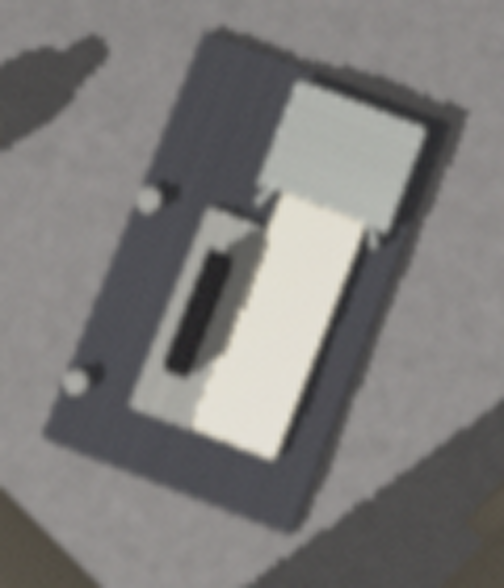

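View pics/side10_c260_200.png

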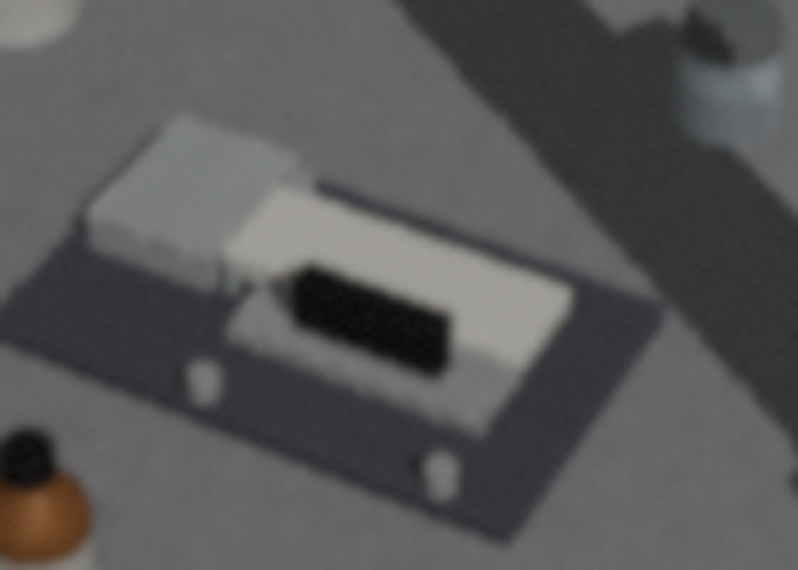

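View pics/top10.png

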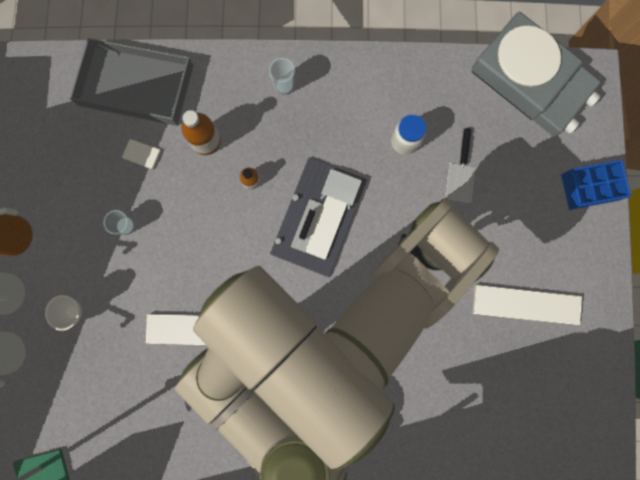

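The straightedge lies along the plate at (310,222) and looks flush, but I'll check it with numbers.

Run:
```python
from h import *
im=cv2.imread('pics/top10.png').astype(float)
def edge(q0,q1,z,ch,half=3,n=30):
    a,b=proj('top',[[*frombed(*q0),z],[*frombed(*q1),z]]);t=(b-a)/np.linalg.norm(b-a);nn=np.array([-t[1],t[0]]);s=np.arange(-half,half+.01,.25);P=[]
    for f in np.linspace(.03,.97,n):
        q=a+(b-a)*f+s[:,None]*nn
        v=cv2.remap(ch.astype(np.float32),q[:,0].astype(np.float32)[None],q[:,1].astype(np.float32)[None],1)[0]
        g=abs(np.gradient(cv2.GaussianBlur(v[None],(7,1),0)[0]));k=g.argmax();w=slice(max(0,k-4),k+5)
        P.append(a+(b-a)*f+nn*(s[w]*g[w]).sum()/g[w].sum())
    B=tobed(plane('top',P,z))*1e3
    return B
L=im.mean(2)
def rep(n,B,ax):
    p=np.polyfit(B[:,1-ax],B[:,ax],1) ;r=B[:,ax]-np.polyval(p,B[:,1-ax]);ok=abs(r)<1
    p=np.polyfit(B[ok,1-ax],B[ok,ax],1);print(n,'slope',round(np.degrees(p[0]),2),'deg','at ends',np.round(np.polyval(p,[B[0,1-ax],B[-1,1-ax]]),2),'n',ok.sum())
rep('plate -y edge',edge((-.085,-.05),(.03,-.05),.024,L),1)
rep('plate +y edge (z24)',edge((-.085,.0),(.03,.0),.024,L),1)
rep('plate +y edge front warm',edge((-.085,.0),(.03,.0),.024,im[...,2]-im[...,0]),1)
rep('plate end',edge((-.09,-.045),(-.09,-.005),.024,L),0)
rep('SE +y edge',edge((-.085,.0355),(.025,.0355),.020,L),1)
rep('SE -x end',edge((-.09,.008),(-.09,.03),.020,L),0)
rep('SE +x end',edge((.03,.008),(.03,.03),.020,L),0)
s=env.observe();print(s['time_s'])
b=plane('top',[(249,174)],.085);print(b)
```

```text
plate -y edge slope -0.11 deg at ends [-50.77 -50.98] n 30
plate +y edge (z24) slope -2.63 deg at ends [ 0.5  -4.46] n 16
plate +y edge front warm slope -2.46 deg at ends [ 1.52 -3.12] n 22
plate end slope 0.18 deg at ends [-91.26 -91.14] n 30
SE +y edge slope -0.2 deg at ends [36.16 35.8 ] n 30
SE -x end slope -0.36 deg at ends [-91.85 -91.98] n 30
SE +x end slope -0.15 deg at ends [29.5  29.45] n 30
22.7
[[0.61885758 0.118752   0.085     ]]
```

Run:
```python
from h import *
X=cloud('top',np.load('top10.npy'));B=tobed(X)
def z(x0,x1,y0,y1):
    m=(B[...,0]>x0)&(B[...,0]<x1)&(B[...,1]>y0)&(B[...,1]<y1)&(X[...,2]<.03);return round(float(np.median(X[...,2][m]))*1e3,1),m.sum()
print('SE -x',z(-.088,-.07,.005,.032),'SE +x',z(.01,.026,.005,.032),'SE +y side',z(-.08,.02,.028,.033),'plate',z(-.085,.03,-.045,-.005),'bed',z(-.08,.03,.042,.055),'bench',z(-.1,.1,.12,.14))
st();env.close_job()
```

```text
SE -x (20.7, np.int64(91)) SE +x (20.8, np.int64(75)) SE +y side (20.8, np.int64(94)) plate (24.6, np.int64(820)) bed (13.3, np.int64(256)) bench (1.0, np.int64(682))
t 22.7 pos [ 0.4329 -0.2555  0.1616] jaw -110.49 bed [ -22. -239.] F [ 0.4  1.  -0.3] w 0.030201620899940124
the job is handed in; nothing more can be done
```

The job is done and handed in at 22.7 s of the 70 s allowed. The dropper bottle stands on the bench, the plate is home in the pocket, and the straightedge lies flush along it. There is no verdict from the judge to report.

What my last checks showed:
- **Bottle:** it stands upright on the bench near (0.62, 0.12), off the bed.
- **Plate:** I slid it in until I felt the stop, at about 10 N. Its outer end measures about 91 mm back from the bed's centre, against 90 mm nominal. It sits about 0.5 mm off the slot's axis and within 0.2° of it.
- **Straightedge:** the plate and straightedge together measure 86 mm across after allowing for image blur, which is exactly 50 + 36, so the gap is about 0. The two outer edges are parallel to about 0.1°. Depth readings show the straightedge level end to end on the bed.
- **Other things:** in the last top picture the bystanders in view look to be where they were. I judged this by eye and did not measure it. The gripper was empty and clear of everything.

Checks that disagreed or failed:
- **Camera offset:** the side camera reads about 5 mm away from the top camera. I used the top view, which agreed with the robot to about 1 mm.
- **Inner plate edge:** I could not fit the plate's edge next to the straightedge cleanly because the rib's shadow falls there. The flushness figure therefore comes from the outer edges.

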